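Snap the circuit board onto its barbed standoffs

ROBOT

A 6-joint arm with a two-finger parallel gripper is mounted at the origin on a cart in front of the work surface, level with it; the furniture and walls round the work are solid. World frame = base frame: x ahead of the robot, y to its left, z up, the work surface at z = 0. Lengths are in mm, angles in rad, forces in N, time in s.
With the tool pointing down it reaches from about 350 to 975 mm from the base axis. Payload 7.1 kg.
Tool frame: the origin (TCP) lies at the very end of the fingers, on their centre line; the grasp point (between the pads) lies ctrl.hold_point_z behind it (ctrl.hold_point_z is the distance from the TCP to the grasp point, in mm); z points along the fingers, y is the line along which they close (so a half turn about z gives the same grasp; the last joint's range is limited). The gripper opens to 88 mm and grips with 3 to 60 N. Pads are 20 mm wide; open, the fingers measure 115 mm over their backs; the gripper's body (75 mm by 178 mm) begins 61 mm behind the grasp point.
Start: joints at [1.243, 0.423, 1.63, -0, 1.089, -0.019], TCP at [189.915, 595.43, 193.575] pointing down, gripper open.
Joint ranges: [-3, 3], [-0.9, 2.11], [0.09, 2.58], [-1.31, 4.45], [0.11, 2.69], [-2.54, 2.54]. Speed limits (rad/s): [2.39, 2.39, 3.01, 3.14, 3.14, 3.14].

INTERFACE

Orientations are given as a rotation vector (axis times angle).
In Python, from workcell import ctrl gives the robot as it stands. The module is installed in compiled form; this text tells all that it offers.
- The arm moves only by the shell command python3 -m creep 'ROWS'. ROWS is JSON, a list of rows, each an object with "translation": the shift along the tool's x, y, z in mm, a list of three; "angular": the turn, a rotation vector about the tool's x, y, z in rad, a list of three; "jaw": the opening, from 0 (shut) to 1 (fully open). A call has exactly 8 rows; each row is the pose to reach, as a shift and turn from the pose commanded when the call began, along the tool's axes at that moment; what a row does not reach only later rows make up. A row lasts 1/8 s, in which the tool goes at most 62.5 mm and 10.7 degrees, less where a joint would pass 70% of its speed; a pose out of reach is approached as far as the arm can. A call with a gripper value outside its range is refused whole. The fingers move at their own pace and stop on an object; the grip force is fixed at half the most. Time passes only in rows, so rows that repeat a pose let the fingers close, or fill a call up. It gives the time, the measured TCP pose, the force, the opening and the grip force at its end, in the units of the state.
- ctrl.get_obs(): the state, without advancing time (a new reading comes with each control period).
- ctrl.get_image(name): name is "side" or "top"; returns the picture (480x640x3 uint8, red, green, blue); there is no depth.
- ctrl.camera_info(name): a dict with "camera_matrix" (3x3 intrinsics, pixels), "world_from_camera" (4x4, takes a point from camera to world coordinates). Camera axes: x right, y up, looking along -z (the intrinsics and any distortion apply to the point x, -y, -z); pixel columns grow to the right and rows downward; lengths in mm; the calibration is good to about 2 mm. A picture is of the moment at which its call begins. camera_info takes no time and is no camera call.
- ctrl.close_job(): hands the job in; it is judged then, once.
Trained networks look in the newest picture that a camera, given by its name, has taken for a name from the list of things; names that differ only in an ending like _2 or _b are one class to them, and where a whole thing is asked for, a point or a joint stands for the part that bears it (a point fixed in the world has none). Each returns a list of dicts, best first, with "score" (0 to 1); they miss things now and then, are a little off and sometimes report something else, mostly with a low value. They report only what shows in the picture. A call takes as long as a camera call.
- ctrl.look_for(camera, label): "rect" ([left, top, right, bottom] in pixels, round what is visible of it).
The state is a dict: "t": time; "qpos": joint angles; "qvel": joint speeds; "joint_torque": joint torques, N m; "ee_pos": TCP position; "orientation": TCP orientation; "ft_force": force on the tool from outside, world axes, zero at the start; "moment": the same for the moment, N m; "width": finger opening in mm; "grasp_force": force on a finger pad.
Only numpy, scipy, OpenCV 4.12 (cv2) and the standard library are available. Lean on these libraries where they do the work, as an engineer would, in place of code of your own. Each camera call takes 0.05 s, during which the arm holds its last target. There are 200 camera calls.

TASK

Pick up the loose green circuit board by its blue relay block, set its three holes over the three white standoffs in the open grey case, and press it down on the brass pads until the barbs of every standoff have snapped out above the board and it is locked all round. Press with feeling: never push down on the board with more than about 25 N, and leave the things around it where they are.

Things in the scene. Friction and masses are not known exactly. Their poses are not given: they have to be found in the camera images.
- case: Open lower shell of a grey instrument case, 158 (x) x 128 (y) x 16 mm, fast on the bench; walls 3 mm thick and 16 mm high; origin at the centre of its underside on the bench, z up, x towards the wall with three black cable glands. Inside stand three white snap standoffs on a metal plate, screwed in by hand: each may be up to 2.5 mm higher or lower than nominal.
- block (a point): Centre of the blue relay block in the middle of the loose green circuit board, the place to grip: 24 (x) x 30 (y) x 25 mm high; this centre is 15.5 mm above the board's underside. Axes as the board's.
- board: Loose circuit board, 120 (x) x 90 (y) x 3 mm, about 90 g, flat on the bench; origin under its middle, z up. Three 9 mm square holes, each with a round 12 mm brass pad beside it to press on (top face). Green terminals 9 mm high in the middle of the -x edge. Let go over the standoffs, it rests loosely on the barbs, its underside about 6 mm above the skirts.
- post_a (a point): Near left standoff, at (-50, +34) mm in the case's frame: nominal top centre of its black spring skirt, 18 mm above the bench; axes as the case's. Every standoff: skirt of 21 mm diameter, through it a 7.4 mm neck with a pointed tip 12 mm above the skirt, and two spring barbs along the case's x that spread to 11.4 mm at 2.7 mm above the skirt.
- post_b (a point): Near right standoff, at (-50, -34) mm in the case's frame: nominal top centre of its skirt, 18 mm above the bench. Pushing a brass pad: at 4 to 9 N the barbs slip into the hole and that corner drops onto the skirt, not yet locked. Push on: at about 15 to 21 N the skirt gives 1 mm or more and the barbs snap out over the board. Then it stays down when let go.
- post_c (a point): Far middle standoff, at (+50, 0) mm in the case's frame: nominal top centre of its skirt, 18 mm above the bench; axes as the case's. A locked board's underside is about 1 mm below the skirt's free top; one that is not locked springs back up to it.
- plate (a joint): How far (m) the metal plate that carries the standoffs has sunk on its rubber grommets under the push: 0 at rest, downward positive, about 0.25 mm for each 10 N; 0.62 mm, about 28 N, is too much.
- latch_a (a joint): How far (m) the two barbs of standoff post_a are squeezed in: 0 when sprung out, about 1 mm while they are inside the hole and the board is not locked, back to 0 once they have snapped out above the board.
- latch_b (a joint): How far (m) the two barbs of standoff post_b are squeezed in: 0 when sprung out, about 1 mm while they are inside the hole and the board is not locked, back to 0 once they have snapped out above the board.
- latch_c (a joint): How far (m) the two barbs of standoff post_c are squeezed in: 0 when sprung out, about 1 mm while they are inside the hole and the board is not locked, back to 0 once they have snapped out above the board.
- hole_a (a point): Centre of the board's hole at (-50, +34) mm (board's axes), on the underside of the board; belongs on post_a. Its brass pad lies at (-31, +27) mm in the board's axes, on the top face 3 mm above the underside.
- hole_b (a point): Centre of the board's hole at (-50, -34) mm (board's axes), on the underside of the board; belongs on post_b. Its brass pad lies at (-31, -27) mm in the board's axes, on the top face 3 mm above the underside.
- hole_c (a point): Centre of the board's hole at (+50, 0) mm (board's axes), on the underside of the board; belongs on post_c. Its brass pad lies at (+30, 0) mm in the board's axes, on the top face 3 mm above the underside.
- screwdriver: Red-handled screwdriver, 190 mm long, lying at the front of the bench; bystander. Origin at the centre of its underside.
- lot_stamp: Hand stamp with turned wooden handle, 25 x 34 x 64 mm, standing at the front of the bench; bystander. Origin at the centre of its underside.
- magnet_clip: Small white magnet clip, 42 x 36 x 16 mm; bystander. Origin at the centre of its underside.
- battery_1: Small red and white battery, 15 x 50 x 15 mm, lying at the front; bystander. Origin at the centre of its underside.

How it is judged (in metres and radians):
On the way:
1. all three holes are over their standoffs and the board is down on the tips (horizontal distance between hole_a and post_a below 0.004 m and horizontal distance between hole_b and post_b below 0.004 m and horizontal distance between hole_c and post_c below 0.004 m and z of hole_a in the frame of post_a below 0.0105 m and z of hole_b in the frame of post_b below 0.0105 m and z of hole_c in the frame of post_c below 0.0105 m), for 0.2 s.
At the end, for the whole second after the job is handed in: At every standoff the barbs have sprung out (squeezed in by less than 0.5 mm) with the board below them (its underside less than 2.5 mm above the nominal skirt top), each hole is within 3 mm of its post sideways, and the board is at rest (horizontal distance between hole_a and post_a below 0.003 m and horizontal distance between hole_b and post_b below 0.003 m and horizontal distance between hole_c and post_c below 0.003 m and z of hole_a in the frame of post_a below 0.0025 m and z of hole_b in the frame of post_b below 0.0025 m and z of hole_c in the frame of post_c below 0.0025 m and value of joint each of latch_a, latch_b, latch_c below 0.0005 m and linear speed of board below 0.01 m/s); the robot touches nothing.
It fails at once if the board is pushed down so hard that the plate sinks more than 0.62 mm (about 28 N) (value of joint plate above 0.00062 m).
It fails at once if a bystander (screwdriver, stamp, clip, battery) is moved more than 30 mm (distance of any of screwdriver, lot_stamp, magnet_clip, battery_1 from where it was at the start of the episode above 0.03 m).
It also fails if it takes over 64 s, if anything falls off the work surface, if the arm or the gripper's body presses on something with over 40 N, if the wrist force passes 120 N, or if a joint passes its speed limit or range.

## Working session

There is one attempt and no reset: what is moved stays moved. The work goes in short steps, Python scripts to look and compute and a shell command to move; the robot and the scene stay as the last step left them, time stands still between calls to the robot, and variables do not carry over. Pictures are saved under pics/ and viewed, at most 10 in all, crops included, and the job is handed in when it is done.

```bash
mkdir -p pics; python3 - <<'E'
from workcell import ctrl
import cv2,numpy as np
o=ctrl.get_obs();print({k:np.round(v,3).tolist() for k,v in o.items()},ctrl.hold_point_z)
for n in("top","side"):
    cv2.imwrite(f"pics/{n}0.png",ctrl.get_image(n)[...,::-1])
    i=ctrl.camera_info(n);print(n,{k:np.round(v,4).tolist() for k,v in i.items()})
    for l in("board","block","case","post_a","hole_a","screwdriver","lot_stamp","magnet_clip","battery_1"):
        print(l,[(np.round(d["rect"]).tolist(),round(d["score"],2)) for d in ctrl.look_for(n,l)][:4])
E
```

```text
{'t': 0.0, 'qpos': [1.243, 0.424, 1.631, -0.0, 1.089, -0.019], 'qvel': [0.001, -0.001, -0.0, 0.001, 0.001, -0.001], 'joint_torque': [0.001, -54.463, -27.367, 0.064, 0.023, -0.0], 'ee_pos': [189.73, 594.874, 192.795], 'orientation': [-0.483, -3.104, 0.002], 'ft_force': [-0.104, -0.358, -0.712], 'moment': [-0.013, 0.026, -0.028], 'grasp_force': 0.0, 'width': 87.706} 18.700000000000003
top {'camera_matrix': [[599.0979, 0.0, 329.5505], [0.0, 599.0979, 242.9473], [0.0, 0.0, 1.0]], 'world_from_camera': [[-0.0245, 0.9855, -0.1678, 352.0864], [-0.9997, -0.0235, 0.0074, 134.3022], [0.0034, 0.168, 0.9858, 922.6271], [0.0, 0.0, 0.0, 1.0]]}
board [([192.0, 180.0, 264.0, 264.0], 0.97)]
block [([190.0, 179.0, 263.0, 263.0], 0.7)]
case [([363.0, 152.0, 471.0, 266.0], 0.65)]
post_a [([360.0, 152.0, 467.0, 270.0], 0.97)]
hole_a [([194.0, 177.0, 264.0, 262.0], 0.62), ([185.0, 301.0, 211.0, 328.0], 0.5)]
screwdriver [([374.0, 322.0, 500.0, 354.0], 0.65)]
lot_stamp [([267.0, 319.0, 289.0, 332.0], 0.82)]
magnet_clip [([184.0, 301.0, 209.0, 329.0], 0.95)]
battery_1 [([326.0, 312.0, 360.0, 333.0], 0.71)]
side {'camera_matrix': [[540.8407, 0.0, 323.8625], [0.0, 540.8407, 243.9058], [0.0, 0.0, 1.0]], 'world_from_camera': [[0.9, 0.1768, -0.3983, 169.9061], [-0.4354, 0.4046, -0.8042, -560.3079], [0.019, 0.8973, 0.4411, 431.1576], [0.0, 0.0, 0.0, 1.0]]}
board [([272.0, 216.0, 340.0, 241.0], 0.76)]
block [([269.0, 213.0, 338.0, 243.0], 0.75)]
case [([236.0, 305.0, 314.0, 391.0], 0.69), ([323.0, 268.0, 461.0, 349.0], 0.57)]
post_a [([323.0, 269.0, 462.0, 348.0], 0.63)]
hole_a [([273.0, 216.0, 341.0, 246.0], 0.8)]
screwdriver [([237.0, 304.0, 315.0, 393.0], 0.82)]
lot_stamp [([222.0, 235.0, 240.0, 272.0], 0.96), ([212.0, 221.0, 238.0, 238.0], 0.7)]
magnet_clip [([213.0, 225.0, 238.0, 239.0], 0.68), ([238.0, 304.0, 314.0, 391.0], 0.5)]
battery_1 [([239.0, 284.0, 267.0, 301.0], 0.84)]
```

```bash
python3 - <<'E'
import cv2
t=cv2.imread("pics/top0.png")[130:360,170:510];cv2.imwrite("pics/t1.png",cv2.resize(t,(782,529),interpolation=cv2.INTER_CUBIC))
t=cv2.imread("pics/side0.png")[190:400,200:480];cv2.imwrite("pics/s1.png",cv2.resize(t,(784,588),interpolation=cv2.INTER_CUBIC))
E
```

```text
(no output)
```

View pics/t1.png

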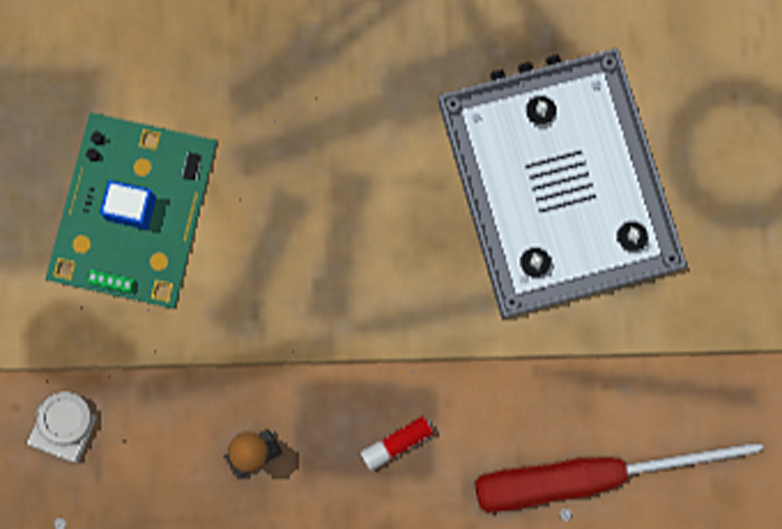

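View pics/s1.png

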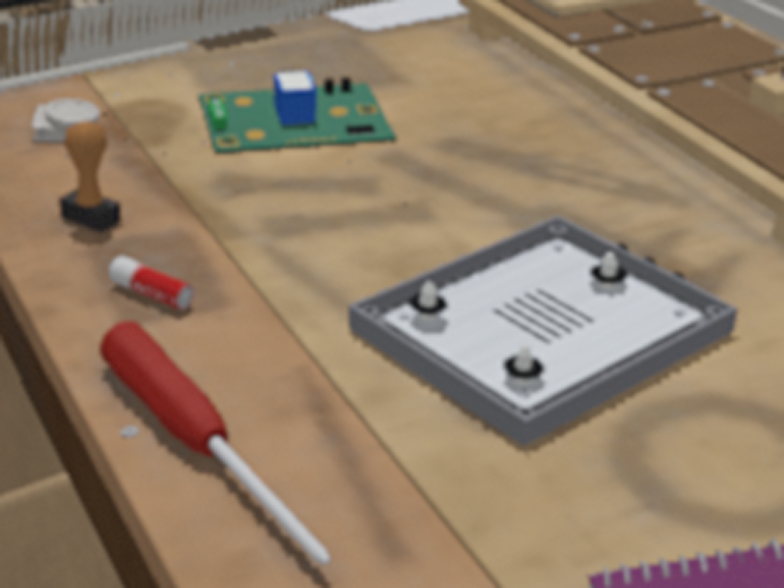

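```bash
cat >h.py <<'E'
import numpy as np
from scipy.optimize import least_squares
from workcell import ctrl
def proj(n,P):
    i=ctrl.camera_info(n);M=np.linalg.inv(np.array(i["world_from_camera"]));K=np.array(i["camera_matrix"])
    p=np.atleast_2d(P)@M[:3,:3].T+M[:3,3];q=(p*[1,-1,-1])@K.T;return q[:,:2]/q[:,2:]
def place(v,L):
    c,s=np.cos(v[2]),np.sin(v[2]);L=np.atleast_2d(L);return np.c_[v[0]+c*L[:,0]-s*L[:,1],v[1]+s*L[:,0]+c*L[:,1],L[:,2]]
def fit(obs,x0): # obs {cam:(pix,local)}
    f=lambda v:np.concatenate([(proj(n,place(v,L))-p).ravel() for n,(p,L) in obs.items()])
    r=least_squares(f,x0,loss="soft_l1",x_scale=[1,1,.01]);return r.x,f(r.x)
E
cat >m.py <<'E'
from h import *
T=lambda a:np.array(a)/2.3+[170,130]
S=lambda a:np.array(a)/2.8+[200,190]
Lb=np.array([[-50,34,3],[-50,-34,3],[50,0,3],[-31,27,3],[-31,-27,3],[30,0,3],[60,45,3],[60,-45,3],[-60,-45,3],[-60,45,3]])
bt=T([(63,268),(162,291),(148,139),(81,244),(158,261),(142,167),(90,113),(218,140),(178,308),(47,280)])
bs=S([(215,99),(228,141),(368,109),(243,101),(255,134),(339,111),(365,85),(394,137),(217,150),(200,96)])
Lc=np.array([[-50,34,18],[-50,-34,18],[50,0,18],[79,64,16],[79,-64,16],[-79,-64,16],[-79,64,16]])
ct=T([(536,263),(632,238),(541,112),(440,94),(618,49),(689,270),(503,320)])
cs=S([(429,302),(524,368),(609,272),(560,219),(737,313),(526,413),(349,317)])
for nm,L,a,b,x0 in(("board",Lb,bt,bs,[430,300,-.2]),("case",Lc,ct,cs,[430,20,.2])):
    for o in({"top":(a,L)},{"side":(b,L)},{"top":(a,L),"side":(b,L)}):
        x,r=fit(o,x0);print(nm,list(o),x.round(3),abs(r).max().round(2));
    print(r.reshape(-1,2).round(1).tolist())
E
python3 m.py
```

```text
board ['top'] [ 5.47596e+02  2.86727e+02 -2.42000e-01] 1.4
board ['side'] [ 5.48713e+02  2.84326e+02 -2.42000e-01] 1.2
board ['top', 'side'] [ 5.48137e+02  2.86167e+02 -2.41000e-01] 1.39
[[1.1, 0.1], [0.6, -0.5], [0.9, -0.2], [0.7, -0.2], [0.9, -0.3], [0.5, -0.3], [0.1, -0.8], [-0.3, -0.7], [-1.0, -0.2], [-0.4, -0.4], [-0.9, -0.3], [-0.6, -0.1], [-0.9, -0.2], [-0.5, -0.2], [-0.5, 0.0], [-0.8, -0.2], [0.1, -1.3], [0.5, -0.5], [-1.4, -0.3], [-1.4, -1.1]]
case ['top'] [ 5.56903e+02 -5.46900e+00  2.39000e-01] 0.84
case ['side'] [ 5.58921e+02 -8.54500e+00  2.39000e-01] 4.44
case ['top', 'side'] [ 5.58348e+02 -6.50400e+00  2.38000e-01] 5.07
[[0.1, -0.3], [0.9, -0.7], [1.0, -1.2], [0.4, -0.1], [1.1, -0.8], [0.0, -1.4], [0.7, -1.8], [-1.2, 1.3], [-1.3, -1.0], [-0.8, -0.1], [-1.2, -1.9], [0.1, -1.9], [-1.4, 2.6], [-1.5, -5.1]]
```

```bash
cat >go.py <<'E'
import sys
from h import *
from scipy.spatial.transform import Rotation as R
def go(x,y,z,yaw): # yaw of the board axes held (tool x = yaw+pi); prints shift in tool axes
    o=ctrl.get_obs();Rc=R.from_rotvec(o["orientation"])
    a=yaw+np.pi;Rt=R.from_matrix([[np.cos(a),np.sin(a),0],[np.sin(a),-np.cos(a),0],[0,0,-1]])
    print("T",Rc.inv().apply(np.array([x,y,z])-o["ee_pos"]).round(1).tolist(),"A",(Rc.inv()*Rt).as_rotvec().round(4).tolist(),"at",o["ee_pos"].round(1),"F",np.round(o["ft_force"],1),"t",round(o["t"],2))
if __name__=="__main__": go(*map(float,sys.argv[1:]))
E
python3 go.py 548 286 60 -0.242
```

```text
T [-435.2, -186.0, 133.6] A [0.0, -0.0, -0.0668] at [189.9 595.4 193.6] F [-0.2  0.3 -0.2] t 1.0
```

```bash
python3 -m creep '[{"translation":[-55,-23,17],"angular":[0,0,-0.01],"jaw":0.62},{"translation":[-109,-46,33],"angular":[0,0,-0.02],"jaw":0.62},{"translation":[-163,-70,50],"angular":[0,0,-0.03],"jaw":0.62},{"translation":[-218,-93,67],"angular":[0,0,-0.035],"jaw":0.62},{"translation":[-272,-116,83],"angular":[0,0,-0.045],"jaw":0.62},{"translation":[-326,-140,100],"angular":[0,0,-0.05],"jaw":0.62},{"translation":[-381,-163,117],"angular":[0,0,-0.06],"jaw":0.62},{"translation":[-435.2,-186,133.6],"angular":[0,0,-0.0668],"jaw":0.62}]'; python3 go.py 548 286 7 -0.242
```

```text
t: 2.0
ee_pos: [549.6, 284.6, 59.6]
orientation: [0.379, 3.118, 0.001]
ft_force: [0.9, 0.6, 1.0]
width: 54.5
grasp_force: 0.0
T [1.9, 0.9, 52.6] A [0.0004, 0.0004, 0.0002] at [549.6 284.6  59.6] F [0.9 0.6 1. ] t 2.0
```

```bash
python3 -m creep '[{"translation":[0,0,25],"angular":[0,0,0],"jaw":0.62},{"translation":[0,0,40],"angular":[0,0,0],"jaw":0.62},{"translation":[0,0,49],"angular":[0,0,0],"jaw":0.62},{"translation":[0,0,53],"angular":[0,0,0],"jaw":0.62},{"translation":[0,0,53],"angular":[0,0,0],"jaw":0.45},{"translation":[0,0,53],"angular":[0,0,0],"jaw":0.25},{"translation":[0,0,53],"angular":[0,0,0],"jaw":0.25},{"translation":[0,0,53],"angular":[0,0,0],"jaw":0.25}]'; python3 go.py 548 286 80 -0.242
```

```text
t: 3.0
ee_pos: [548.2, 286.1, 7.3]
orientation: [0.379, 3.118, 0.0]
ft_force: [-0.7, -0.0, -0.2]
width: 21.9
grasp_force: 0.0
T [0.1, -0.1, -72.7] A [0.0003, 0.0004, 0.0] at [548.2 286.1   7.3] F [-0.7 -0.  -0.2] t 3.0
```

```bash
python3 - <<'E'
from workcell import ctrl
import cv2,numpy as np
a=cv2.resize(ctrl.get_image("top")[130:290,150:310],(400,400),interpolation=cv2.INTER_CUBIC)
b=cv2.resize(ctrl.get_image("side")[160:260,250:350],(400,400),interpolation=cv2.INTER_CUBIC)
cv2.imwrite("pics/g1.png",np.hstack([a,b])[...,::-1])
E
```

```text
(no output)
```

View pics/g1.png

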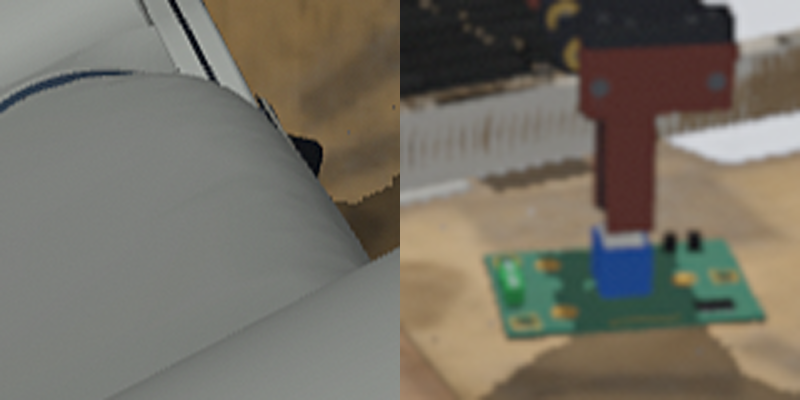

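```bash
python3 - <<'E'
from h import *
for z in(0,3,7,28,35):print(z,(proj("side",[548,286,z])-[250,160])*4)
o=ctrl.get_obs();print({k:np.round(v,3).tolist() for k,v in o.items()})
E
```

```text
0 [[218.49076477 288.25044491]]
3 [[218.51156056 282.48033571]]
7 [[218.53937234 274.76352917]]
28 [[218.68697989 233.8075485 ]]
35 [[218.73678648 219.98794373]]
{'t': 3.1, 'qpos': [0.462, 0.665, 1.735, 0.0, 0.742, -0.867], 'qvel': [0.0, 0.001, 0.001, 0.002, 0.001, 0.001], 'joint_torque': [0.034, -59.488, -18.807, 0.025, 0.065, 0.0], 'ee_pos': [548.113, 285.978, 7.152], 'orientation': [0.379, 3.118, 0.0], 'ft_force': [0.207, 0.692, 0.224], 'moment': [0.039, -0.035, -0.004], 'grasp_force': 0.0, 'width': 21.977}
```

```bash
python3 -m creep '[{"translation":[0,0,0],"angular":[0,0,0],"jaw":0.62},{"translation":[0,0,0],"angular":[0,0,0],"jaw":0.62},{"translation":[0,0,0],"angular":[0,0,0],"jaw":0.62},{"translation":[0,0,0],"angular":[0,0,0],"jaw":0.62},{"translation":[0,0,2],"angular":[0,0,0],"jaw":0.62},{"translation":[0,0,4],"angular":[0,0,0],"jaw":0.62},{"translation":[0,0,5],"angular":[0,0,0],"jaw":0.62},{"translation":[0,0,5],"angular":[0,0,0],"jaw":0.62}]'; python3 - <<'E'
from workcell import ctrl
import cv2
cv2.imwrite("pics/g2.png",cv2.resize(ctrl.get_image("side")[100:260,220:380],(600,600),interpolation=cv2.INTER_CUBIC)[...,::-1])
E
```

```text
t: 4.1
ee_pos: [547.9, 285.9, 1.8]
orientation: [-0.379, -3.118, 0.0]
ft_force: [-0.2, 0.0, -0.8]
width: 54.5
grasp_force: 0.0
```

View pics/g2.png

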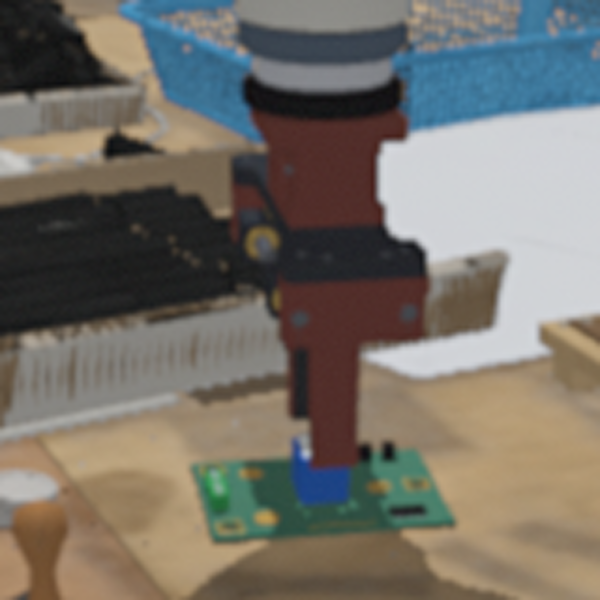

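The side picture shows the fingertips (near one at about pixel (309,224), far one at about (300,211)) roughly 27 mm higher than the reported TCP, so the block was never between the pads. I'll go down in small steps, watching force and picture.

```bash
python3 -m creep '[{"translation":[0,0,3],"angular":[0,0,0],"jaw":0.62},{"translation":[0,0,6],"angular":[0,0,0],"jaw":0.62},{"translation":[0,0,9],"angular":[0,0,0],"jaw":0.62},{"translation":[0,0,12],"angular":[0,0,0],"jaw":0.62},{"translation":[0,0,14],"angular":[0,0,0],"jaw":0.62},{"translation":[0,0,16],"angular":[0,0,0],"jaw":0.62},{"translation":[0,0,16],"angular":[0,0,0],"jaw":0.62},{"translation":[0,0,16],"angular":[0,0,0],"jaw":0.62}]'; python3 - <<'E'
from workcell import ctrl
import cv2
cv2.imwrite("pics/g3.png",cv2.resize(ctrl.get_image("side")[180:260,260:360],(800,600),interpolation=cv2.INTER_CUBIC)[...,::-1])
E
```

```text
t: 5.15
ee_pos: [548.1, 286.0, -13.9]
orientation: [0.379, 3.119, 0.0]
ft_force: [-0.3, -0.5, -0.2]
width: 54.4
grasp_force: 0.0
```

View pics/g3.png

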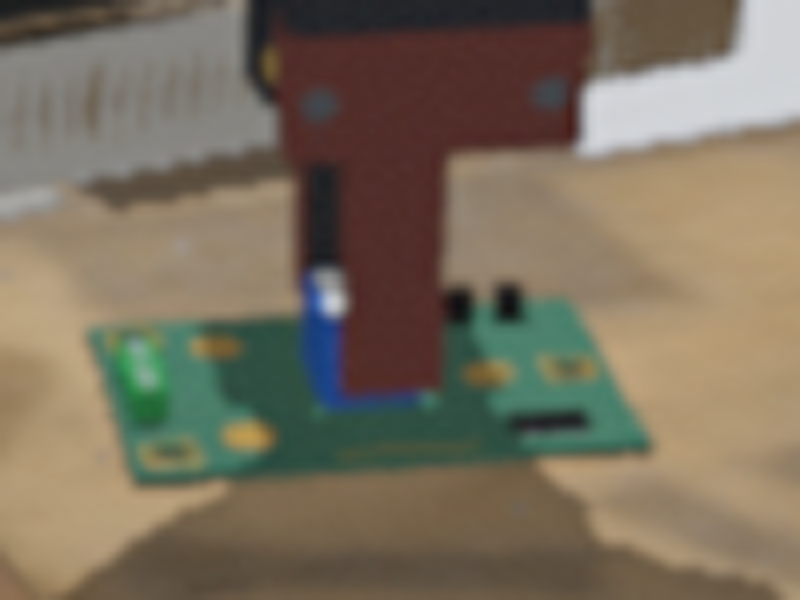

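The near finger is now in front of the block, its tip at crop (390,392), roughly 13–15 mm above the bench. It needs to go about 5 mm further, then grip.

```bash
python3 -m creep '[{"translation":[0,0,3],"angular":[0,0,0],"jaw":0.62},{"translation":[0,0,5],"angular":[0,0,0],"jaw":0.62},{"translation":[0,0,5],"angular":[0,0,0],"jaw":0.25},{"translation":[0,0,5],"angular":[0,0,0],"jaw":0.2},{"translation":[0,0,5],"angular":[0,0,0],"jaw":0.2},{"translation":[0,0,5],"angular":[0,0,0],"jaw":0.2},{"translation":[0,0,5],"angular":[0,0,0],"jaw":0.2},{"translation":[0,0,5],"angular":[0,0,0],"jaw":0.2}]'
```

```text
t: 6.2
ee_pos: [548.1, 286.0, -19.0]
orientation: [0.379, 3.119, 0.0]
ft_force: [0.3, 0.8, 0.2]
width: 30.1
grasp_force: 30.0
```

```bash
python3 -m creep '[{"translation":[0,0,-5],"angular":[0,0,0],"jaw":0.2},{"translation":[0,0,-15],"angular":[0,0,0],"jaw":0.2},{"translation":[0,0,-30],"angular":[0,0,0],"jaw":0.2},{"translation":[0,0,-45],"angular":[0,0,0],"jaw":0.2},{"translation":[0,0,-58],"angular":[0,0,0],"jaw":0.2},{"translation":[0,0,-60],"angular":[0,0,0],"jaw":0.2},{"translation":[0,0,-60],"angular":[0,0,0],"jaw":0.2},{"translation":[0,0,-60],"angular":[0,0,0],"jaw":0.2}]'; python3 go.py 557.8 -6.5 41 0.239
```

```text
t: 7.2
ee_pos: [547.6, 285.8, 40.4]
orientation: [-0.379, -3.118, 0.001]
ft_force: [-0.2, 0.3, -1.5]
width: 29.7
grasp_force: 30.0
T [-79.9, -281.3, -0.5] A [-0.0005, -0.0009, -0.481] at [547.6 285.8  40.4] F [-0.2  0.3 -1.5] t 7.2
```

```bash
python3 -m creep '[{"translation":[-6,-20,0],"angular":[0,0,-0.03],"jaw":0.2},{"translation":[-17,-60,0],"angular":[0,0,-0.1],"jaw":0.2},{"translation":[-32,-115,0],"angular":[0,0,-0.2],"jaw":0.2},{"translation":[-48,-170,0],"angular":[0,0,-0.3],"jaw":0.2},{"translation":[-63,-223,0],"angular":[0,0,-0.39],"jaw":0.2},{"translation":[-74,-261,0],"angular":[0,0,-0.45],"jaw":0.2},{"translation":[-79.9,-281.3,0],"angular":[0,0,-0.481],"jaw":0.2},{"translation":[-79.9,-281.3,0],"angular":[0,0,-0.481],"jaw":0.2}]'; python3 go.py 557.8 -6.5 41 0.239;python3 - <<'E'
from workcell import ctrl
import cv2,numpy as np
a=cv2.resize(ctrl.get_image("side")[220:370,300:500],(800,600),interpolation=cv2.INTER_CUBIC)
cv2.imwrite("pics/h1.png",a[...,::-1]);cv2.imwrite("pics/h1t.png",ctrl.get_image("top")[...,::-1])
E
```

```text
t: 8.2
ee_pos: [557.9, -7.7, 40.5]
orientation: [0.37, -3.119, -0.0]
ft_force: [0.3, -0.5, -1.4]
width: 29.8
grasp_force: 30.0
T [-0.2, 1.1, -0.5] A [0.0002, -0.0008, -0.0027] at [557.9  -7.7  40.5] F [ 0.3 -0.5 -1.4] t 8.2
```

View pics/h1.png

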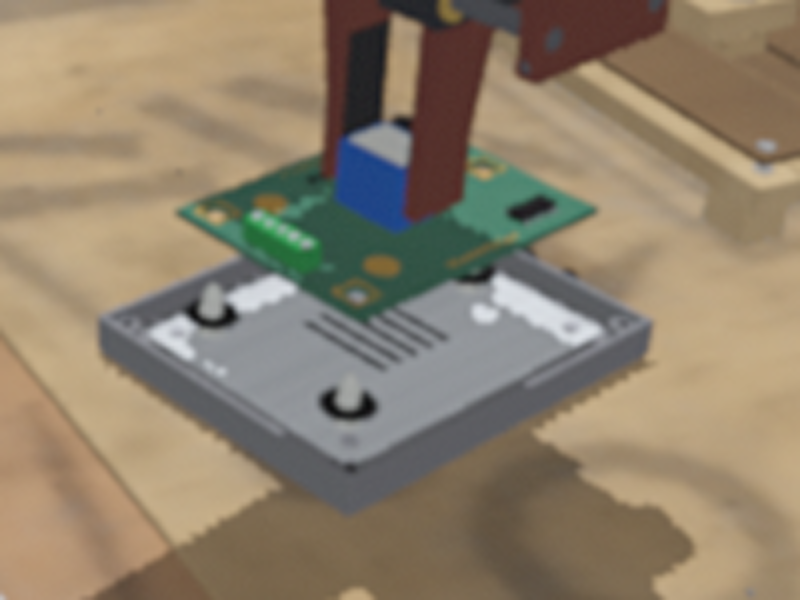

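```bash
python3 - <<'E'
from h import *
S=lambda a:np.array(a)/4+[300,220]
zt=62.5
Lb=np.array([[-50,34,zt],[-50,-34,zt],[50,0,zt],[-31,27,zt],[-31,-27,zt],[-60,45,zt],[-60,-45,zt],[60,-45,zt]])
p=S([(217,213),(356,294),(487,167),(270,204),(382,266),(178,212),(366,318),(598,209)])
x,r=fit({"side":(p,Lb)},[557,-7,.24]);print("board side",x.round(3),r.reshape(-1,2).round(1).tolist())
for dz in(-1,1):print(dz,fit({"side":(p,Lb+[0,0,dz])},[557,-7,.24])[0].round(2))
Lc=np.array([[-79,64,16],[79,-64,16],[-79,-64,0],[-79,64,0],[79,-64,0]])
q=S([(100,321),(652,321),(348,515),(102,357),(651,352)])
x,r=fit({"side":(q,Lc)},[557,-7,.24]);print("case side",x.round(3),r.reshape(-1,2).round(1).tolist())
c=np.r_[x[:2],.239]
P=place(c,[[-50,34,18],[-50,-34,18],[-50,34,30],[-50,-34,30]]);print("posts proj",((proj("side",P)-[300,220])*4).round())
E
```

```text
board side [ 5.58183e+02 -1.02440e+01  2.38000e-01] [[0.3, 0.1], [0.6, 0.0], [-0.8, 0.2], [0.4, 0.2], [0.3, 0.3], [-0.5, -0.6], [-1.2, 0.1], [0.4, -0.4]]
-1 [ 5.5916e+02 -8.8200e+00  2.4000e-01]
1 [ 5.5721e+02 -1.1670e+01  2.4000e-01]
case side [ 5.59546e+02 -7.52200e+00  2.54000e-01] [[-0.8, -1.3], [1.1, -0.9], [1.1, 1.8], [-1.5, -0.9], [-0.1, 0.7]]
posts proj [[212. 317.]
 [348. 402.]
 [214. 289.]
 [351. 373.]]
```

```bash
python3 go.py 558.2 -6.2 17 0.239
```

```text
T [-0.3, -0.2, 23.6] A [0.0004, -0.0007, -0.001] at [557.9  -6.   40.6] F [-0.5 -0.2 -0.4] t 8.3
```

```bash
python3 -m creep '[{"translation":[0,0,4],"angular":[0,0,0],"jaw":0.2},{"translation":[0,0,9],"angular":[0,0,0],"jaw":0.2},{"translation":[0,0,15],"angular":[0,0,0],"jaw":0.2},{"translation":[-0.3,0,20],"angular":[0,0,0],"jaw":0.2},{"translation":[-0.3,0,23],"angular":[0,0,0],"jaw":0.2},{"translation":[-0.3,0,23.5],"angular":[0,0,0],"jaw":0.2},{"translation":[-0.3,0,23.5],"angular":[0,0,0],"jaw":0.2},{"translation":[-0.3,0,23.5],"angular":[0,0,0],"jaw":0.2}]'; python3 go.py 558.2 -6.2 17 0.239;python3 - <<'E'
from workcell import ctrl
import cv2,numpy as np
cv2.imwrite("pics/h2.png",cv2.resize(ctrl.get_image("side")[240:360,315:475],(800,600),interpolation=cv2.INTER_CUBIC)[...,::-1])
E
```

```text
t: 9.3
ee_pos: [558.6, -6.3, 17.7]
orientation: [-0.375, 3.119, -0.0]
ft_force: [1.0, -0.5, -0.2]
width: 29.9
grasp_force: 30.0
T [0.4, 0.1, 0.7] A [-0.0001, 0.0003, 0.0] at [558.6  -6.3  17.7] F [ 1.  -0.5 -0.2] t 9.3
```

View pics/h2.png

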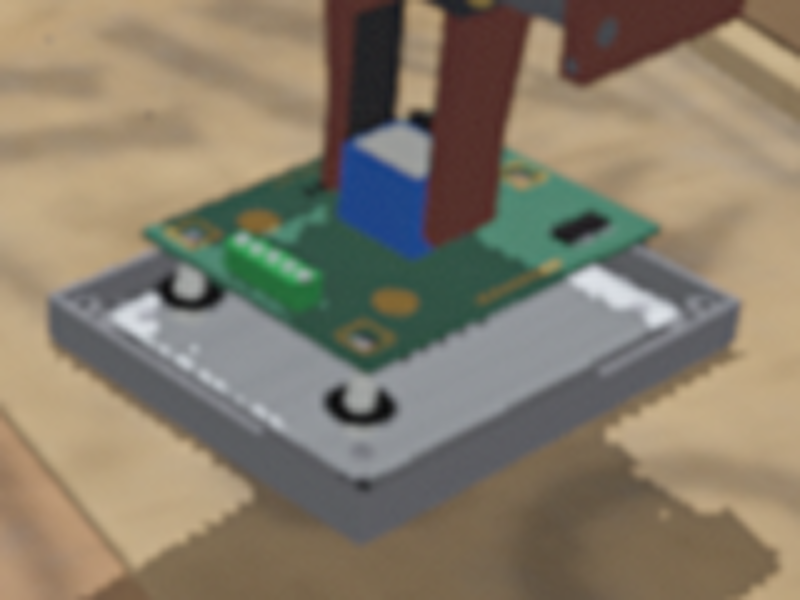

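```bash
python3 - <<'E'
from h import *
S=lambda a:np.array(a)/5+[315,240]
zt=39.7
Lb=np.array([[-50,34,zt],[-50,-34,zt],[50,0,zt],[-31,27,zt],[-31,-27,zt],[-60,45,zt],[-60,-45,zt],[60,-45,zt]])
p=S([(194,235),(366,337),(526,173),(259,222),(395,302),(143,233),(368,368),(661,229)])
x,r=fit({"side":(p,Lb)},[557,-7,.24]);print("board side",x.round(3),r.reshape(-1,2).round(1).tolist())
Lc=np.array([[-79,64,16],[79,-64,16],[-79,-64,0],[-79,64,0],[79,-64,0]])
q=S([(50,300),(741,300),(360,545),(52,345),(738,342)])
x,r=fit({"side":(q,Lc)},[557,-7,.24]);print("case side",x.round(3),r.reshape(-1,2).round(1).tolist())
E
```

```text
board side [ 5.58909e+02 -8.83200e+00  2.33000e-01] [[-0.0, -0.3], [-0.2, 0.2], [-0.8, 0.5], [0.2, 0.2], [0.3, 0.3], [-0.2, -0.8], [0.0, 0.2], [0.6, -0.5]]
case side [ 5.59531e+02 -7.46200e+00  2.52000e-01] [[-0.8, -1.2], [0.9, -0.6], [0.9, 1.6], [-1.4, -0.8], [0.0, 0.3]]
```

```bash
python3 -m creep '[{"translation":[-0.5,0.4,2],"angular":[0,0,-0.006],"jaw":0.2},{"translation":[-0.5,0.4,3.5],"angular":[0,0,-0.006],"jaw":0.2},{"translation":[-0.5,0.4,5],"angular":[0,0,-0.006],"jaw":0.2},{"translation":[-0.5,0.4,6.5],"angular":[0,0,-0.006],"jaw":0.2},{"translation":[-0.5,0.4,8],"angular":[0,0,-0.006],"jaw":0.2},{"translation":[-0.5,0.4,8],"angular":[0,0,-0.006],"jaw":0.2},{"translation":[-0.5,0.4,8],"angular":[0,0,-0.006],"jaw":0.2},{"translation":[-0.5,0.4,8],"angular":[0,0,-0.006],"jaw":0.2}]'; python3 go.py 558.6 -5.8 9 0.242
```

```text
t: 10.35
ee_pos: [558.9, -5.7, 9.6]
orientation: [-0.384, 3.118, -0.0]
ft_force: [-0.5, 0.3, -0.9]
width: 29.7
grasp_force: 30.0
T [0.3, -0.0, 0.6] A [-0.0001, 0.0001, 0.0031] at [558.9  -5.7   9.6] F [-0.5  0.3 -0.9] t 10.35
```

```bash
python3 -m creep '[{"translation":[0,0,0.5],"angular":[0,0,0],"jaw":0.2},{"translation":[0,0,1],"angular":[0,0,0],"jaw":0.2},{"translation":[0,0,1.5],"angular":[0,0,0],"jaw":0.2},{"translation":[0,0,2],"angular":[0,0,0],"jaw":0.2},{"translation":[0,0,2.5],"angular":[0,0,0],"jaw":0.2},{"translation":[0,0,2.5],"angular":[0,0,0],"jaw":0.2},{"translation":[0,0,2.5],"angular":[0,0,0],"jaw":0.2},{"translation":[0,0,2.5],"angular":[0,0,0],"jaw":0.2}]'; python3 - <<'E'
from workcell import ctrl
import cv2,numpy as np
cv2.imwrite("pics/h3.png",cv2.resize(ctrl.get_image("side")[240:360,315:475],(800,600),interpolation=cv2.INTER_CUBIC)[...,::-1])
E
```

```text
t: 11.35
ee_pos: [558.9, -5.7, 7.0]
orientation: [-0.384, 3.118, -0.0]
ft_force: [-0.1, 0.5, -0.4]
width: 29.7
grasp_force: 30.0
```

View pics/h3.png

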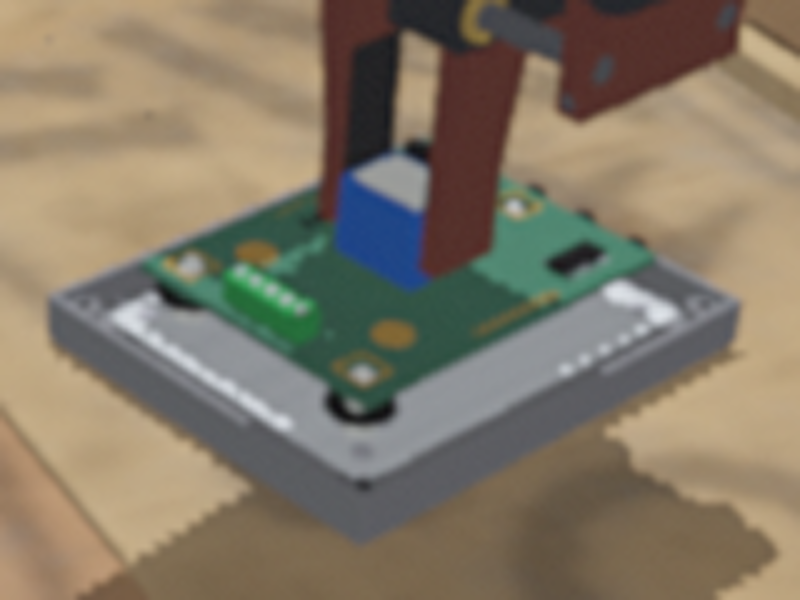

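White tips show inside all three holes (crop (190,264), (362,373), (516,206)). Releasing.

```bash
python3 -m creep '[{"translation":[0,0,0],"angular":[0,0,0],"jaw":0.45},{"translation":[0,0,0],"angular":[0,0,0],"jaw":0.55},{"translation":[0,0,0],"angular":[0,0,0],"jaw":0.55},{"translation":[0,0,-4],"angular":[0,0,0],"jaw":0.55},{"translation":[0,0,-16],"angular":[0,0,0],"jaw":0.55},{"translation":[0,0,-32],"angular":[0,0,0],"jaw":0.55},{"translation":[0,0,-45],"angular":[0,0,0],"jaw":0},{"translation":[0,0,-45],"angular":[0,0,0],"jaw":0}]'; python3 - <<'E'
from go import go,place
for n,l in(("a",[-31,27,0]),("b",[-31,-27,0]),("c",[30,0,0])):
    p=place([558.9,-5.9,.242],[l])[0];print(n,p[:2].round(1));go(p[0],p[1],35,.242)
E
```

```text
t: 12.4
ee_pos: [560.0, -5.7, 53.7]
orientation: [-0.384, 3.115, -0.001]
ft_force: [-0.8, -0.5, -0.0]
width: 31.7
grasp_force: 0.0
a [522.3  12.9]
T [32.1, 27.2, 18.6] A [-0.0008, 0.0029, 0.003] at [560.   -5.7  53.7] F [-0.8 -0.5 -0. ] t 12.4
b [535.3 -39.5]
T [32.2, -26.8, 18.6] A [-0.0008, 0.0029, 0.003] at [560.   -5.7  53.7] F [-0.8 -0.5 -0. ] t 12.4
c [588.    1.3]
T [-28.8, 0.0, 18.8] A [-0.0008, 0.0029, 0.003] at [560.   -5.7  53.7] F [-0.8 -0.5 -0. ] t 12.4
```

```bash
python3 -m creep '[{"translation":[10,9,0],"angular":[0,0,0],"jaw":0},{"translation":[22,19,0],"angular":[0,0,0],"jaw":0},{"translation":[31,27,5],"angular":[0,0,0],"jaw":0},{"translation":[31,27,18],"angular":[0,0,0],"jaw":0},{"translation":[31,27,32],"angular":[0,0,0],"jaw":0},{"translation":[31,27,42],"angular":[0,0,0],"jaw":0},{"translation":[31,27,46],"angular":[0,0,0],"jaw":0},{"translation":[31,27,46],"angular":[0,0,0],"jaw":0}]'; python3 - <<'E'
from workcell import ctrl
import cv2,numpy as np
cv2.imwrite("pics/p1.png",cv2.resize(ctrl.get_image("side")[240:360,315:475],(800,600),interpolation=cv2.INTER_CUBIC)[...,::-1])
E
python3 go.py 522.3 12.9 0 .242
```

```text
t: 13.4
ee_pos: [522.2, 12.9, 5.5]
orientation: [0.384, -3.117, -0.0]
ft_force: [0.1, -0.7, 0.7]
width: 0.4
grasp_force: 0.0
T [0.0, 0.0, 5.9] A [0.0, -0.0002, 0.0029] at [522.3  12.9   5.9] F [-0.5  0.7  0. ] t 13.45
```

View pics/p1.png

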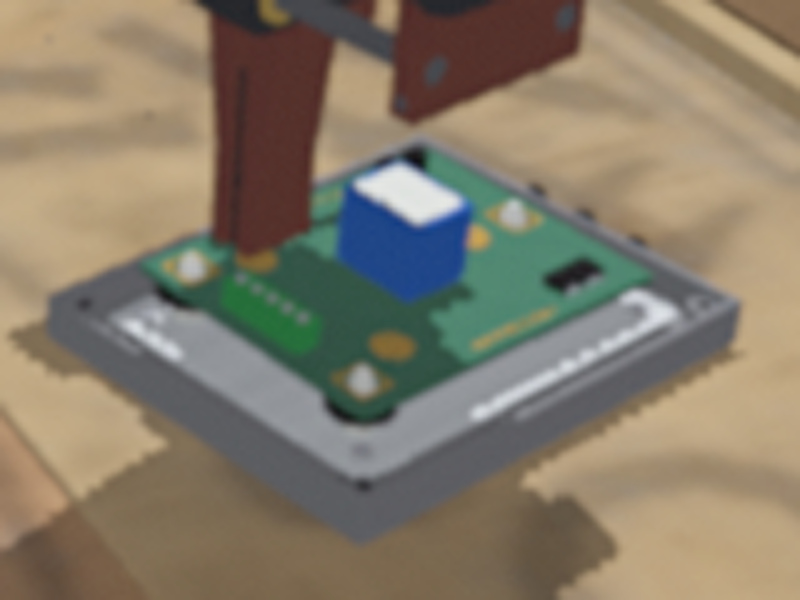

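```bash
python3 -m creep '[{"translation":[0,0,1],"angular":[0,0,0],"jaw":0},{"translation":[0,0,2],"angular":[0,0,0],"jaw":0},{"translation":[0,0,3],"angular":[0,0,0],"jaw":0},{"translation":[0,0,3.5],"angular":[0,0,0],"jaw":0},{"translation":[0,0,4],"angular":[0,0,0],"jaw":0},{"translation":[0,0,4.5],"angular":[0,0,0],"jaw":0},{"translation":[0,0,5],"angular":[0,0,0],"jaw":0},{"translation":[0,0,5],"angular":[0,0,0],"jaw":0}]'
```

```text
t: 14.45
ee_pos: [522.2, 13.0, 0.9]
orientation: [0.384, -3.118, 0.0]
ft_force: [-0.3, 0.2, -0.5]
width: 0.5
grasp_force: 0.0
```

Still free; 2 mm more.

```bash
python3 -m creep '[{"translation":[0,0,0.4],"angular":[0,0,0],"jaw":0},{"translation":[0,0,0.8],"angular":[0,0,0],"jaw":0},{"translation":[0,0,1.2],"angular":[0,0,0],"jaw":0},{"translation":[0,0,1.6],"angular":[0,0,0],"jaw":0},{"translation":[0,0,2],"angular":[0,0,0],"jaw":0},{"translation":[0,0,2],"angular":[0,0,0],"jaw":0},{"translation":[0,0,2],"angular":[0,0,0],"jaw":0},{"translation":[0,0,2],"angular":[0,0,0],"jaw":0}]'
```

```text
t: 15.45
ee_pos: [522.2, 13.0, -1.0]
orientation: [-0.384, 3.118, -0.0]
ft_force: [0.1, -0.0, 0.1]
width: 0.4
grasp_force: 0.0
```

```bash
python3 -m creep '[{"translation":[0,0,0.4],"angular":[0,0,0],"jaw":0},{"translation":[0,0,0.8],"angular":[0,0,0],"jaw":0},{"translation":[0,0,1.2],"angular":[0,0,0],"jaw":0},{"translation":[0,0,1.6],"angular":[0,0,0],"jaw":0},{"translation":[0,0,2],"angular":[0,0,0],"jaw":0},{"translation":[0,0,2],"angular":[0,0,0],"jaw":0},{"translation":[0,0,2],"angular":[0,0,0],"jaw":0},{"translation":[0,0,2],"angular":[0,0,0],"jaw":0}]'
```

```text
t: 16.45
ee_pos: [522.3, 13.0, -2.8]
orientation: [-0.384, 3.118, -0.0]
ft_force: [-0.1, -0.1, 4.4]
width: 0.7
grasp_force: 2.5
```

```bash
python3 -m creep '[{"translation":[0,0,0.2],"angular":[0,0,0],"jaw":0},{"translation":[0,0,0.4],"angular":[0,0,0],"jaw":0},{"translation":[0,0,0.6],"angular":[0,0,0],"jaw":0},{"translation":[0,0,0.8],"angular":[0,0,0],"jaw":0},{"translation":[0,0,1],"angular":[0,0,0],"jaw":0},{"translation":[0,0,1],"angular":[0,0,0],"jaw":0},{"translation":[0,0,1],"angular":[0,0,0],"jaw":0},{"translation":[0,0,1],"angular":[0,0,0],"jaw":0}]'
```

```text
t: 17.45
ee_pos: [522.2, 13.0, -4.1]
orientation: [0.384, -3.118, 0.0]
ft_force: [1.3, 0.4, 0.8]
width: 0.9
grasp_force: 0.3
```

```bash
python3 -m creep '[{"translation":[0,0,-8],"angular":[0,0,0],"jaw":0},{"translation":[0,-12,-16],"angular":[0,0,0],"jaw":0},{"translation":[0,-30,-16],"angular":[0,0,0],"jaw":0},{"translation":[0,-46,-16],"angular":[0,0,0],"jaw":0},{"translation":[0,-54,-14],"angular":[0,0,0],"jaw":0},{"translation":[0,-54,-8],"angular":[0,0,0],"jaw":0},{"translation":[0,-54,-4],"angular":[0,0,0],"jaw":0},{"translation":[0,-54,-3],"angular":[0,0,0],"jaw":0}]'
```

```text
t: 18.45
ee_pos: [534.7, -39.0, -1.7]
orientation: [0.385, -3.117, -0.0]
ft_force: [-0.6, 0.6, -0.6]
width: 0.5
grasp_force: 0.0
```

```bash
python3 -m creep '[{"translation":[0,0,0.4],"angular":[0,0,0],"jaw":0},{"translation":[0,0,0.8],"angular":[0,0,0],"jaw":0},{"translation":[0,0,1.2],"angular":[0,0,0],"jaw":0},{"translation":[0,0,1.5],"angular":[0,0,0],"jaw":0},{"translation":[0,0,1.5],"angular":[0,0,0],"jaw":0},{"translation":[0,0,1.5],"angular":[0,0,0],"jaw":0},{"translation":[0,0,1.5],"angular":[0,0,0],"jaw":0},{"translation":[0,0,1.5],"angular":[0,0,0],"jaw":0}]'
```

```text
t: 19.45
ee_pos: [535.3, -39.4, -2.5]
orientation: [-0.384, 3.118, -0.0]
ft_force: [-1.0, -0.1, 0.7]
width: 0.7
grasp_force: 0.0
```

```bash
python3 -m creep '[{"translation":[0,0,0.4],"angular":[0,0,0],"jaw":0},{"translation":[0,0,0.8],"angular":[0,0,0],"jaw":0},{"translation":[0,0,1.2],"angular":[0,0,0],"jaw":0},{"translation":[0,0,1.5],"angular":[0,0,0],"jaw":0},{"translation":[0,0,1.5],"angular":[0,0,0],"jaw":0},{"translation":[0,0,1.5],"angular":[0,0,0],"jaw":0},{"translation":[0,0,1.5],"angular":[0,0,0],"jaw":0},{"translation":[0,0,1.5],"angular":[0,0,0],"jaw":0}]'
```

```text
t: 20.45
ee_pos: [535.4, -39.4, -4.0]
orientation: [-0.384, 3.118, -0.0]
ft_force: [-0.4, 0.1, 1.0]
width: 0.5
grasp_force: 0.6
```

```bash
python3 -m creep '[{"translation":[0,0,0.3],"angular":[0,0,0],"jaw":0},{"translation":[0,0,0.6],"angular":[0,0,0],"jaw":0},{"translation":[0,0,0.9],"angular":[0,0,0],"jaw":0},{"translation":[0,0,1.2],"angular":[0,0,0],"jaw":0},{"translation":[0,0,1.2],"angular":[0,0,0],"jaw":0},{"translation":[0,0,1.2],"angular":[0,0,0],"jaw":0},{"translation":[0,0,1.2],"angular":[0,0,0],"jaw":0},{"translation":[0,0,1.2],"angular":[0,0,0],"jaw":0}]'
```

```text
t: 21.45
ee_pos: [535.5, -39.4, -4.9]
orientation: [-0.384, 3.118, -0.0]
ft_force: [-1.5, 0.8, 6.1]
width: 0.2
grasp_force: 3.3
```

```bash
python3 -m creep '[{"translation":[0,0,0.2],"angular":[0,0,0],"jaw":0},{"translation":[0,0,0.4],"angular":[0,0,0],"jaw":0},{"translation":[0,0,0.6],"angular":[0,0,0],"jaw":0},{"translation":[0,0,0.8],"angular":[0,0,0],"jaw":0},{"translation":[0,0,0.8],"angular":[0,0,0],"jaw":0},{"translation":[0,0,0.8],"angular":[0,0,0],"jaw":0},{"translation":[0,0,0.8],"angular":[0,0,0],"jaw":0},{"translation":[0,0,0.8],"angular":[0,0,0],"jaw":0}]'
```

```text
t: 22.45
ee_pos: [535.4, -39.4, -6.1]
orientation: [0.384, -3.118, -0.0]
ft_force: [0.5, -0.8, 1.0]
width: 0.4
grasp_force: 0.4
```

```bash
python3 -m creep '[{"translation":[0,0,-20],"angular":[0,0,0],"jaw":0},{"translation":[0,0,-40],"angular":[0,0,0],"jaw":0},{"translation":[-20,9,-40],"angular":[0,0,0],"jaw":0},{"translation":[-45,20,-40],"angular":[0,0,0],"jaw":0},{"translation":[-61,27,-38],"angular":[0,0,0],"jaw":0},{"translation":[-61,27,-25],"angular":[0,0,0],"jaw":0},{"translation":[-61,27,-12],"angular":[0,0,0],"jaw":0},{"translation":[-61,27,-5],"angular":[0,0,0],"jaw":0}]'; python3 go.py 588 1.3 -2 .242
```

```text
t: 23.45
ee_pos: [586.2, 1.2, -2.8]
orientation: [0.383, -3.115, -0.001]
ft_force: [0.3, -1.4, 0.7]
width: 0.9
grasp_force: 0.0
T [-1.8, -0.3, -0.8] A [0.0007, -0.0029, 0.0025] at [586.2   1.2  -2.8] F [ 0.3 -1.4  0.7] t 23.45
```

```bash
python3 -m creep '[{"translation":[0,0,0.4],"angular":[0,0,0],"jaw":0},{"translation":[0,0,0.8],"angular":[0,0,0],"jaw":0},{"translation":[0,0,1.2],"angular":[0,0,0],"jaw":0},{"translation":[0,0,1.6],"angular":[0,0,0],"jaw":0},{"translation":[0,0,2],"angular":[0,0,0],"jaw":0},{"translation":[0,0,2],"angular":[0,0,0],"jaw":0},{"translation":[0,0,2],"angular":[0,0,0],"jaw":0},{"translation":[0,0,2],"angular":[0,0,0],"jaw":0}]'
```

```text
t: 24.45
ee_pos: [587.9, 1.6, -3.0]
orientation: [0.384, -3.118, -0.0]
ft_force: [0.1, 0.7, -0.7]
width: 0.1
grasp_force: 0.0
```

```bash
python3 -m creep '[{"translation":[0,0,0.4],"angular":[0,0,0],"jaw":0},{"translation":[0,0,0.8],"angular":[0,0,0],"jaw":0},{"translation":[0,0,1.2],"angular":[0,0,0],"jaw":0},{"translation":[0,0,1.6],"angular":[0,0,0],"jaw":0},{"translation":[0,0,1.6],"angular":[0,0,0],"jaw":0},{"translation":[0,0,1.6],"angular":[0,0,0],"jaw":0},{"translation":[0,0,1.6],"angular":[0,0,0],"jaw":0},{"translation":[0,0,1.6],"angular":[0,0,0],"jaw":0}]'
```

```text
t: 25.45
ee_pos: [588.0, 1.6, -4.6]
orientation: [-0.384, 3.118, -0.0]
ft_force: [0.2, 0.1, 1.5]
width: 0.1
grasp_force: 0.6
```

```bash
python3 -m creep '[{"translation":[0,0,0.3],"angular":[0,0,0],"jaw":0},{"translation":[0,0,0.6],"angular":[0,0,0],"jaw":0},{"translation":[0,0,0.9],"angular":[0,0,0],"jaw":0},{"translation":[0,0,1.2],"angular":[0,0,0],"jaw":0},{"translation":[0,0,1.5],"angular":[0,0,0],"jaw":0},{"translation":[0,0,1.5],"angular":[0,0,0],"jaw":0},{"translation":[0,0,1.5],"angular":[0,0,0],"jaw":0},{"translation":[0,0,1.5],"angular":[0,0,0],"jaw":0}]'
```

```text
t: 26.45
ee_pos: [588.1, 1.6, -5.6]
orientation: [-0.384, 3.118, -0.0]
ft_force: [-1.6, 0.2, 8.6]
width: 0.9
grasp_force: 3.8
```

```bash
python3 -m creep '[{"translation":[0,0,0.2],"angular":[0,0,0],"jaw":0},{"translation":[0,0,0.4],"angular":[0,0,0],"jaw":0},{"translation":[0,0,0.6],"angular":[0,0,0],"jaw":0},{"translation":[0,0,0.6],"angular":[0,0,0],"jaw":0},{"translation":[0,0,0.6],"angular":[0,0,0],"jaw":0},{"translation":[0,0,0.6],"angular":[0,0,0],"jaw":0},{"translation":[0,0,0.6],"angular":[0,0,0],"jaw":0},{"translation":[0,0,0.6],"angular":[0,0,0],"jaw":0}]'
```

```text
t: 27.45
ee_pos: [587.9, 1.6, -6.8]
orientation: [0.384, -3.118, -0.0]
ft_force: [0.2, 0.7, -0.2]
width: 0.1
grasp_force: 0.2
```

```bash
python3 -m creep '[{"translation":[0,0,0.3],"angular":[0,0,0],"jaw":0},{"translation":[0,0,0.6],"angular":[0,0,0],"jaw":0},{"translation":[0,0,0.9],"angular":[0,0,0],"jaw":0},{"translation":[0,0,1.2],"angular":[0,0,0],"jaw":0},{"translation":[0,0,1.5],"angular":[0,0,0],"jaw":0},{"translation":[0,0,1.5],"angular":[0,0,0],"jaw":0},{"translation":[0,0,1.5],"angular":[0,0,0],"jaw":0},{"translation":[0,0,1.5],"angular":[0,0,0],"jaw":0}]'
```

```text
t: 28.45
ee_pos: [588.0, 1.6, -7.8]
orientation: [-0.384, 3.118, -0.0]
ft_force: [-1.6, 1.6, 5.8]
width: 0.8
grasp_force: 2.9
```

```bash
python3 -m creep '[{"translation":[0,0,0.1],"angular":[0,0,0],"jaw":0},{"translation":[0,0,0.2],"angular":[0,0,0],"jaw":0},{"translation":[0,0,0.3],"angular":[0,0,0],"jaw":0},{"translation":[0,0,0.4],"angular":[0,0,0],"jaw":0},{"translation":[0,0,0.5],"angular":[0,0,0],"jaw":0},{"translation":[0,0,0.5],"angular":[0,0,0],"jaw":0},{"translation":[0,0,0.5],"angular":[0,0,0],"jaw":0},{"translation":[0,0,0.5],"angular":[0,0,0],"jaw":0}]'
```

```text
t: 29.45
ee_pos: [588.0, 1.6, -8.1]
orientation: [-0.384, 3.118, -0.0]
ft_force: [-2.0, -0.0, 8.6]
width: 0.6
grasp_force: 4.2
```

```bash
python3 -m creep '[{"translation":[0,0,0.2],"angular":[0,0,0],"jaw":0},{"translation":[0,0,0.4],"angular":[0,0,0],"jaw":0},{"translation":[0,0,0.6],"angular":[0,0,0],"jaw":0},{"translation":[0,0,0.8],"angular":[0,0,0],"jaw":0},{"translation":[0,0,1],"angular":[0,0,0],"jaw":0},{"translation":[0,0,1],"angular":[0,0,0],"jaw":0},{"translation":[0,0,1],"angular":[0,0,0],"jaw":0},{"translation":[0,0,1],"angular":[0,0,0],"jaw":0}]'
```

```text
t: 30.45
ee_pos: [588.1, 1.6, -8.7]
orientation: [-0.384, 3.118, -0.0]
ft_force: [-2.0, 0.4, 12.8]
width: 0.5
grasp_force: 6.0
```

```bash
python3 -m creep '[{"translation":[0,0,0.2],"angular":[0,0,0],"jaw":0},{"translation":[0,0,0.4],"angular":[0,0,0],"jaw":0},{"translation":[0,0,0.6],"angular":[0,0,0],"jaw":0},{"translation":[0,0,0.8],"angular":[0,0,0],"jaw":0},{"translation":[0,0,1],"angular":[0,0,0],"jaw":0},{"translation":[0,0,1],"angular":[0,0,0],"jaw":0},{"translation":[0,0,1],"angular":[0,0,0],"jaw":0},{"translation":[0,0,1],"angular":[0,0,0],"jaw":0}]'
```

```text
t: 31.45
ee_pos: [588.1, 1.6, -9.2]
orientation: [-0.384, 3.118, -0.0]
ft_force: [-4.8, 0.6, 18.0]
width: 0.3
grasp_force: 8.6
```

```bash
python3 -m creep '[{"translation":[0,0,0.2],"angular":[0,0,0],"jaw":0},{"translation":[0,0,0.4],"angular":[0,0,0],"jaw":0},{"translation":[0,0,0.6],"angular":[0,0,0],"jaw":0},{"translation":[0,0,0.7],"angular":[0,0,0],"jaw":0},{"translation":[0,0,0.7],"angular":[0,0,0],"jaw":0},{"translation":[0,0,0.7],"angular":[0,0,0],"jaw":0},{"translation":[0,0,0.7],"angular":[0,0,0],"jaw":0},{"translation":[0,0,0.7],"angular":[0,0,0],"jaw":0}]'
```

```text
t: 32.45
ee_pos: [588.1, 1.6, -9.6]
orientation: [-0.384, 3.118, -0.0]
ft_force: [-5.9, 0.6, 21.0]
width: 0.2
grasp_force: 10.4
```

```bash
python3 -m creep '[{"translation":[0,0,0.1],"angular":[0,0,0],"jaw":0},{"translation":[0,0,0.2],"angular":[0,0,0],"jaw":0},{"translation":[0,0,0.3],"angular":[0,0,0],"jaw":0},{"translation":[0,0,0.4],"angular":[0,0,0],"jaw":0},{"translation":[0,0,0.4],"angular":[0,0,0],"jaw":0},{"translation":[0,0,0.4],"angular":[0,0,0],"jaw":0},{"translation":[0,0,0.4],"angular":[0,0,0],"jaw":0},{"translation":[0,0,0.4],"angular":[0,0,0],"jaw":0}]'
```

```text
t: 33.45
ee_pos: [588.1, 1.6, -9.8]
orientation: [-0.384, 3.118, -0.0]
ft_force: [-4.8, 0.4, 22.5]
width: 0.4
grasp_force: 11.3
```

```bash
python3 -m creep '[{"translation":[0,0,-1],"angular":[0,0,0],"jaw":0},{"translation":[0,0,-2],"angular":[0,0,0],"jaw":0},{"translation":[0,0,-3.3],"angular":[0,0,0],"jaw":0},{"translation":[0,0,-3.3],"angular":[0,0,0],"jaw":0},{"translation":[0,0,-3.3],"angular":[0,0,0],"jaw":0},{"translation":[0,0,-3.3],"angular":[0,0,0],"jaw":0},{"translation":[0,0,-3.3],"angular":[0,0,0],"jaw":0},{"translation":[0,0,-3.3],"angular":[0,0,0],"jaw":0}]'
```

```text
t: 34.45
ee_pos: [588.0, 1.6, -8.4]
orientation: [-0.384, 3.118, 0.0]
ft_force: [-1.5, 0.7, 5.8]
width: 0.4
grasp_force: 3.1
```

```bash
python3 -m creep '[{"translation":[0,0,-20],"angular":[0,0,0],"jaw":0},{"translation":[0,0,-40],"angular":[0,0,0],"jaw":0},{"translation":[20,-9,-40],"angular":[0,0,0],"jaw":0},{"translation":[45,-20,-40],"angular":[0,0,0],"jaw":0},{"translation":[61,-27,-38],"angular":[0,0,0],"jaw":0},{"translation":[61,-27,-22],"angular":[0,0,0],"jaw":0},{"translation":[61,-27,-9],"angular":[0,0,0],"jaw":0},{"translation":[61,-27,-3],"angular":[0,0,0],"jaw":0}]'
```

```text
t: 35.45
ee_pos: [535.2, -39.0, -7.0]
orientation: [0.384, -3.117, -0.001]
ft_force: [-0.5, 0.1, 0.7]
width: 0.4
grasp_force: 0.4
```

```bash
python3 -m creep '[{"translation":[0,0,0.4],"angular":[0,0,0],"jaw":0},{"translation":[0,0,0.8],"angular":[0,0,0],"jaw":0},{"translation":[0,0,1.2],"angular":[0,0,0],"jaw":0},{"translation":[0,0,1.6],"angular":[0,0,0],"jaw":0},{"translation":[0,0,2],"angular":[0,0,0],"jaw":0},{"translation":[0,0,2],"angular":[0,0,0],"jaw":0},{"translation":[0,0,2],"angular":[0,0,0],"jaw":0},{"translation":[0,0,2],"angular":[0,0,0],"jaw":0}]'
```

```text
t: 36.45
ee_pos: [535.5, -39.4, -7.4]
orientation: [-0.384, 3.118, -0.0]
ft_force: [0.3, 0.8, 2.1]
width: 0.7
grasp_force: 1.4
```

```bash
python3 -m creep '[{"translation":[0,0,0.4],"angular":[0,0,0],"jaw":0},{"translation":[0,0,0.8],"angular":[0,0,0],"jaw":0},{"translation":[0,0,1.2],"angular":[0,0,0],"jaw":0},{"translation":[0,0,1.6],"angular":[0,0,0],"jaw":0},{"translation":[0,0,1.8],"angular":[0,0,0],"jaw":0},{"translation":[0,0,1.8],"angular":[0,0,0],"jaw":0},{"translation":[0,0,1.8],"angular":[0,0,0],"jaw":0},{"translation":[0,0,1.8],"angular":[0,0,0],"jaw":0}]'
```

```text
t: 37.45
ee_pos: [535.6, -39.5, -8.7]
orientation: [-0.384, 3.118, -0.0]
ft_force: [-2.5, -0.3, 11.3]
width: 0.8
grasp_force: 5.1
```

```bash
python3 -m creep '[{"translation":[0,0,0.3],"angular":[0,0,0],"jaw":0},{"translation":[0,0,0.6],"angular":[0,0,0],"jaw":0},{"translation":[0,0,0.9],"angular":[0,0,0],"jaw":0},{"translation":[0,0,1.2],"angular":[0,0,0],"jaw":0},{"translation":[0,0,1.4],"angular":[0,0,0],"jaw":0},{"translation":[0,0,1.4],"angular":[0,0,0],"jaw":0},{"translation":[0,0,1.4],"angular":[0,0,0],"jaw":0},{"translation":[0,0,1.4],"angular":[0,0,0],"jaw":0}]'
```

```text
t: 38.45
ee_pos: [535.6, -39.5, -9.3]
orientation: [-0.384, 3.117, -0.0]
ft_force: [-4.0, -0.3, 19.4]
width: 0.5
grasp_force: 9.6
```

```bash
python3 -m creep '[{"translation":[0,0,0.1],"angular":[0,0,0],"jaw":0},{"translation":[0,0,0.2],"angular":[0,0,0],"jaw":0},{"translation":[0,0,0.3],"angular":[0,0,0],"jaw":0},{"translation":[0,0,0.4],"angular":[0,0,0],"jaw":0},{"translation":[0,0,0.5],"angular":[0,0,0],"jaw":0},{"translation":[0,0,0.5],"angular":[0,0,0],"jaw":0},{"translation":[0,0,0.5],"angular":[0,0,0],"jaw":0},{"translation":[0,0,0.5],"angular":[0,0,0],"jaw":0}]'
```

```text
t: 39.45
ee_pos: [535.6, -39.5, -9.6]
orientation: [-0.384, 3.117, -0.0]
ft_force: [-4.7, -0.2, 22.6]
width: 0.3
grasp_force: 11.1
```

```bash
python3 -m creep '[{"translation":[0,0,-1],"angular":[0,0,0],"jaw":0},{"translation":[0,0,-2],"angular":[0,0,0],"jaw":0},{"translation":[0,0,-3],"angular":[0,0,0],"jaw":0},{"translation":[0,0,-3],"angular":[0,0,0],"jaw":0},{"translation":[0,0,-3],"angular":[0,0,0],"jaw":0},{"translation":[0,0,-3],"angular":[0,0,0],"jaw":0},{"translation":[0,0,-3],"angular":[0,0,0],"jaw":0},{"translation":[0,0,-3],"angular":[0,0,0],"jaw":0}]'
```

```text
t: 40.45
ee_pos: [535.5, -39.5, -8.2]
orientation: [-0.384, 3.118, -0.0]
ft_force: [-0.3, 0.1, 3.9]
width: 0.6
grasp_force: 1.9
```

```bash
python3 -m creep '[{"translation":[0,0,-8],"angular":[0,0,0],"jaw":0},{"translation":[0,12,-16],"angular":[0,0,0],"jaw":0},{"translation":[0,30,-16],"angular":[0,0,0],"jaw":0},{"translation":[0,46,-16],"angular":[0,0,0],"jaw":0},{"translation":[0,54,-14],"angular":[0,0,0],"jaw":0},{"translation":[0,54,-8],"angular":[0,0,0],"jaw":0},{"translation":[0,54,-5],"angular":[0,0,0],"jaw":0},{"translation":[0,54,-4.5],"angular":[0,0,0],"jaw":0}]'
```

```text
t: 41.45
ee_pos: [522.1, 12.6, -4.2]
orientation: [0.383, -3.117, -0.0]
ft_force: [0.3, -0.3, 0.4]
width: 0.4
grasp_force: 0.0
```

```bash
python3 -m creep '[{"translation":[0,0,0.3],"angular":[0,0,0],"jaw":0},{"translation":[0,0,0.6],"angular":[0,0,0],"jaw":0},{"translation":[0,0,0.9],"angular":[0,0,0],"jaw":0},{"translation":[0,0,1.2],"angular":[0,0,0],"jaw":0},{"translation":[0,0,1.5],"angular":[0,0,0],"jaw":0},{"translation":[0,0,1.5],"angular":[0,0,0],"jaw":0},{"translation":[0,0,1.5],"angular":[0,0,0],"jaw":0},{"translation":[0,0,1.5],"angular":[0,0,0],"jaw":0}]'
```

```text
t: 42.45
ee_pos: [522.2, 13.0, -5.2]
orientation: [0.384, -3.118, 0.0]
ft_force: [-0.1, -0.1, 0.3]
width: 0.8
grasp_force: 0.0
```

```bash
python3 -m creep '[{"translation":[0,0,0.4],"angular":[0,0,0],"jaw":0},{"translation":[0,0,0.8],"angular":[0,0,0],"jaw":0},{"translation":[0,0,1.2],"angular":[0,0,0],"jaw":0},{"translation":[0,0,1.6],"angular":[0,0,0],"jaw":0},{"translation":[0,0,2],"angular":[0,0,0],"jaw":0},{"translation":[0,0,2],"angular":[0,0,0],"jaw":0},{"translation":[0,0,2],"angular":[0,0,0],"jaw":0},{"translation":[0,0,2],"angular":[0,0,0],"jaw":0}]'
```

```text
t: 43.45
ee_pos: [522.3, 13.0, -6.9]
orientation: [-0.384, 3.118, 0.0]
ft_force: [-1.2, 1.3, 5.9]
width: 0.5
grasp_force: 3.2
```

```bash
python3 -m creep '[{"translation":[0,0,0.3],"angular":[0,0,0],"jaw":0},{"translation":[0,0,0.6],"angular":[0,0,0],"jaw":0},{"translation":[0,0,0.9],"angular":[0,0,0],"jaw":0},{"translation":[0,0,1.2],"angular":[0,0,0],"jaw":0},{"translation":[0,0,1.5],"angular":[0,0,0],"jaw":0},{"translation":[0,0,1.5],"angular":[0,0,0],"jaw":0},{"translation":[0,0,1.5],"angular":[0,0,0],"jaw":0},{"translation":[0,0,1.5],"angular":[0,0,0],"jaw":0}]'
```

```text
t: 44.45
ee_pos: [522.3, 13.1, -7.8]
orientation: [-0.384, 3.118, 0.0]
ft_force: [-3.5, 1.1, 14.2]
width: 0.8
grasp_force: 7.0
```

```bash
python3 -m creep '[{"translation":[0,0,0.2],"angular":[0,0,0],"jaw":0},{"translation":[0,0,0.4],"angular":[0,0,0],"jaw":0},{"translation":[0,0,0.6],"angular":[0,0,0],"jaw":0},{"translation":[0,0,0.8],"angular":[0,0,0],"jaw":0},{"translation":[0,0,1],"angular":[0,0,0],"jaw":0},{"translation":[0,0,1],"angular":[0,0,0],"jaw":0},{"translation":[0,0,1],"angular":[0,0,0],"jaw":0},{"translation":[0,0,1],"angular":[0,0,0],"jaw":0}]'
```

```text
t: 45.45
ee_pos: [522.3, 13.1, -8.5]
orientation: [-0.384, 3.118, 0.0]
ft_force: [-4.8, 1.7, 20.0]
width: 0.1
grasp_force: 9.6
```

```bash
python3 -m creep '[{"translation":[0,0,0.1],"angular":[0,0,0],"jaw":0},{"translation":[0,0,0.2],"angular":[0,0,0],"jaw":0},{"translation":[0,0,0.3],"angular":[0,0,0],"jaw":0},{"translation":[0,0,0.4],"angular":[0,0,0],"jaw":0},{"translation":[0,0,0.4],"angular":[0,0,0],"jaw":0},{"translation":[0,0,0.4],"angular":[0,0,0],"jaw":0},{"translation":[0,0,0.4],"angular":[0,0,0],"jaw":0},{"translation":[0,0,0.4],"angular":[0,0,0],"jaw":0}]'
```

```text
t: 46.45
ee_pos: [522.3, 13.1, -8.7]
orientation: [-0.384, 3.118, 0.0]
ft_force: [-5.4, 1.8, 21.7]
width: 0.5
grasp_force: 10.7
```

```bash
python3 -m creep '[{"translation":[0,0,-1],"angular":[0,0,0],"jaw":0},{"translation":[0,0,-2],"angular":[0,0,0],"jaw":0},{"translation":[0,0,-2.8],"angular":[0,0,0],"jaw":0},{"translation":[0,0,-2.8],"angular":[0,0,0],"jaw":0},{"translation":[0,0,-2.8],"angular":[0,0,0],"jaw":0},{"translation":[0,0,-2.8],"angular":[0,0,0],"jaw":0},{"translation":[0,0,-2.8],"angular":[0,0,0],"jaw":0},{"translation":[0,0,-2.8],"angular":[0,0,0],"jaw":0}]'
```

```text
t: 47.45
ee_pos: [522.3, 13.0, -7.0]
orientation: [-0.384, 3.118, 0.0]
ft_force: [-1.2, -0.0, 6.3]
width: 0.5
grasp_force: 3.5
```

Pad a shows no hysteresis (6.3 N, same as on the way down), so it is not locked yet. I'll push slightly harder.

```bash
python3 -m creep '[{"translation":[0,0,1],"angular":[0,0,0],"jaw":0},{"translation":[0,0,2],"angular":[0,0,0],"jaw":0},{"translation":[0,0,2.6],"angular":[0,0,0],"jaw":0},{"translation":[0,0,2.9],"angular":[0,0,0],"jaw":0},{"translation":[0,0,3.1],"angular":[0,0,0],"jaw":0},{"translation":[0,0,3.2],"angular":[0,0,0],"jaw":0},{"translation":[0,0,3.2],"angular":[0,0,0],"jaw":0},{"translation":[0,0,3.2],"angular":[0,0,0],"jaw":0}]'
```

```text
t: 48.45
ee_pos: [522.3, 13.1, -8.9]
orientation: [-0.384, 3.118, 0.0]
ft_force: [-5.5, 2.3, 23.7]
width: 0.6
grasp_force: 11.9
```

```bash
python3 -m creep '[{"translation":[0,0,-1],"angular":[0,0,0],"jaw":0},{"translation":[0,0,-2],"angular":[0,0,0],"jaw":0},{"translation":[0,0,-3.2],"angular":[0,0,0],"jaw":0},{"translation":[0,0,-3.2],"angular":[0,0,0],"jaw":0},{"translation":[0,0,-3.2],"angular":[0,0,0],"jaw":0},{"translation":[0,0,-3.2],"angular":[0,0,0],"jaw":0},{"translation":[0,0,-3.2],"angular":[0,0,0],"jaw":0},{"translation":[0,0,-3.2],"angular":[0,0,0],"jaw":0}]'
```

```text
t: 49.45
ee_pos: [522.3, 13.0, -7.0]
orientation: [-0.384, 3.118, 0.0]
ft_force: [-1.3, 0.3, 7.1]
width: 0.6
grasp_force: 3.5
```

```bash
python3 -m creep '[{"translation":[0,0,-3],"angular":[0,0,0],"jaw":0},{"translation":[1,4,-6],"angular":[0,0,0],"jaw":0},{"translation":[1,4,-6],"angular":[0,0,0],"jaw":0},{"translation":[1,4,-4],"angular":[0,0,0],"jaw":0},{"translation":[1,4,-2],"angular":[0,0,0],"jaw":0},{"translation":[1,4,-1],"angular":[0,0,0],"jaw":0},{"translation":[1,4,-0.5],"angular":[0,0,0],"jaw":0},{"translation":[1,4,-0.5],"angular":[0,0,0],"jaw":0}]'; python3 - <<'E'
from workcell import ctrl
import cv2,numpy as np
im=ctrl.get_image("side")[...,::-1]
cr=[cv2.resize(im[y-12:y+13,x-12:x+13],(260,260),interpolation=cv2.INTER_CUBIC) for x,y in((353,296),(387,318),(418,285))]
cv2.imwrite("pics/q.png",np.vstack([np.hstack(cr),cv2.resize(im[255:330,325:460],(780,340),interpolation=cv2.INTER_CUBIC)]))
E
```

```text
t: 50.45
ee_pos: [520.2, 16.6, -6.7]
orientation: [0.384, -3.118, -0.0]
ft_force: [-0.9, -0.5, 3.7]
width: 0.4
grasp_force: 2.3
```

View pics/q.png

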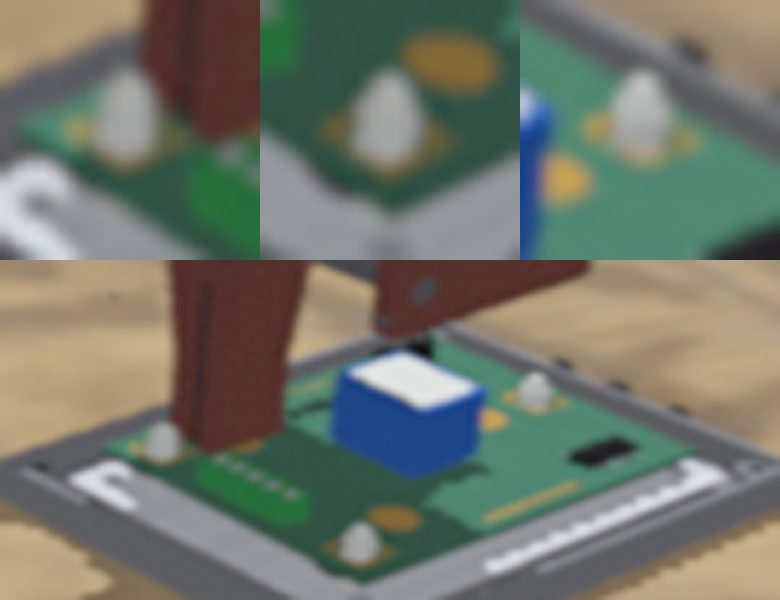

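```bash
python3 -m creep '[{"translation":[0,0,0.8],"angular":[0,0,0],"jaw":0},{"translation":[0,0,1.6],"angular":[0,0,0],"jaw":0},{"translation":[0,0,2.2],"angular":[0,0,0],"jaw":0},{"translation":[0,0,2.6],"angular":[0,0,0],"jaw":0},{"translation":[0,0,3],"angular":[0,0,0],"jaw":0},{"translation":[0,0,3],"angular":[0,0,0],"jaw":0},{"translation":[0,0,3],"angular":[0,0,0],"jaw":0},{"translation":[0,0,3],"angular":[0,0,0],"jaw":0}]'
```

```text
t: 51.5
ee_pos: [520.2, 16.7, -8.6]
orientation: [0.384, -3.118, -0.0]
ft_force: [-6.0, 1.0, 20.1]
width: 0.3
grasp_force: 9.8
```

```bash
python3 -m creep '[{"translation":[0,0,0.2],"angular":[0,0,0],"jaw":0},{"translation":[0,0,0.4],"angular":[0,0,0],"jaw":0},{"translation":[0,0,0.6],"angular":[0,0,0],"jaw":0},{"translation":[0,0,0.75],"angular":[0,0,0],"jaw":0},{"translation":[0,0,0.75],"angular":[0,0,0],"jaw":0},{"translation":[0,0,0.75],"angular":[0,0,0],"jaw":0},{"translation":[0,0,0.75],"angular":[0,0,0],"jaw":0},{"translation":[0,0,0.75],"angular":[0,0,0],"jaw":0}]'
```

```text
t: 52.5
ee_pos: [520.2, 16.7, -9.0]
orientation: [-0.384, 3.118, 0.0]
ft_force: [-6.3, 1.1, 24.7]
width: 0.5
grasp_force: 12.0
```

```bash
python3 -m creep '[{"translation":[0,0,-1],"angular":[0,0,0],"jaw":0},{"translation":[0,0,-2],"angular":[0,0,0],"jaw":0},{"translation":[0,0,-3],"angular":[0,0,0],"jaw":0},{"translation":[0,0,-3.75],"angular":[0,0,0],"jaw":0},{"translation":[0,0,-3.75],"angular":[0,0,0],"jaw":0},{"translation":[0,0,-3.75],"angular":[0,0,0],"jaw":0},{"translation":[0,0,-3.75],"angular":[0,0,0],"jaw":0},{"translation":[0,0,-3.75],"angular":[0,0,0],"jaw":0}]'
```

```text
t: 53.5
ee_pos: [520.2, 16.6, -6.8]
orientation: [0.384, -3.118, -0.0]
ft_force: [-1.3, 0.3, 5.6]
width: 0.6
grasp_force: 2.9
```

```bash
python3 -m creep '[{"translation":[0,0,-3],"angular":[0,0,0],"jaw":0},{"translation":[0.5,3,-3],"angular":[0,0,0],"jaw":0},{"translation":[0.5,3,-1],"angular":[0,0,0],"jaw":0},{"translation":[0.5,3,0],"angular":[0,0,0],"jaw":0},{"translation":[0.5,3,1],"angular":[0,0,0],"jaw":0},{"translation":[0.5,3,2],"angular":[0,0,0],"jaw":0},{"translation":[0.5,3,2.7],"angular":[0,0,0],"jaw":0},{"translation":[0.5,3,2.7],"angular":[0,0,0],"jaw":0}]'
```

```text
t: 54.5
ee_pos: [519.1, 19.7, -8.4]
orientation: [-0.384, 3.118, 0.0]
ft_force: [-5.2, 1.8, 19.5]
width: 0.3
grasp_force: 9.0
```

```bash
python3 -m creep '[{"translation":[0,0,0.2],"angular":[0,0,0],"jaw":0},{"translation":[0,0,0.4],"angular":[0,0,0],"jaw":0},{"translation":[0,0,0.6],"angular":[0,0,0],"jaw":0},{"translation":[0,0,0.8],"angular":[0,0,0],"jaw":0},{"translation":[0,0,0.8],"angular":[0,0,0],"jaw":0},{"translation":[0,0,0.8],"angular":[0,0,0],"jaw":0},{"translation":[0,0,0.8],"angular":[0,0,0],"jaw":0},{"translation":[0,0,0.8],"angular":[0,0,0],"jaw":0}]'
```

```text
t: 55.5
ee_pos: [519.1, 19.7, -8.9]
orientation: [-0.384, 3.118, 0.0]
ft_force: [-5.6, 1.1, 21.4]
width: 0.7
grasp_force: 11.1
```

```bash
python3 -m creep '[{"translation":[0,0,-1],"angular":[0,0,0],"jaw":0},{"translation":[0,0,-2],"angular":[0,0,0],"jaw":0},{"translation":[0,0,-3],"angular":[0,0,0],"jaw":0},{"translation":[0,0,-3.5],"angular":[0,0,0],"jaw":0},{"translation":[0,0,-3.5],"angular":[0,0,0],"jaw":0},{"translation":[0,0,-3.5],"angular":[0,0,0],"jaw":0},{"translation":[0,0,-3.5],"angular":[0,0,0],"jaw":0},{"translation":[0,0,-3.5],"angular":[0,0,0],"jaw":0}]'
```

```text
t: 56.5
ee_pos: [519.1, 19.5, -6.7]
orientation: [0.384, -3.118, -0.0]
ft_force: [-2.3, 1.6, 5.5]
width: 0.4
grasp_force: 3.0
```

```bash
python3 - <<'E'
import cv2,numpy as np
p=cv2.resize(cv2.imread("pics/p1.png"),(160,120),interpolation=cv2.INTER_AREA) # origin (315,240)
q=cv2.imread("pics/q.png")[:260]
def prof(g,name):
    g=g.astype(int);w=g.min(2)  # white = high blue/min channel
    print(name);
    for r in range(4,20):print(r," ".join(f"{v:3d}" for v in w[r,5:21]))
for k,(x,y) in enumerate(((353,296),(387,318),(418,285))):
    prof(cv2.resize(q[:,260*k:260*k+260],(25,25),interpolation=cv2.INTER_AREA),"q%d"%k)
E
```

```text
q0
4 116 113 109 106 101  98  95  89  70  49  43  42  40  40  43  43
5 108 106 101  97  92  90  93  89  68  46  42  42  39  41  42  43
6 100  98  92  91  90  95 109 109  85  53  40  41  40  41  42  44
7  93  91  90  91  97 114 136 143 121  79  47  40  41  41  44  45
8  92  91  90  91 106 134 156 163 149 108  61  40  37  40  44  43
9  91  88  85  89 113 146 163 167 159 125  75  44  38  39  42  42
10  87  90  92  97 122 150 163 167 161 131  85  54  44  42  42  41
11  89 108 106 109 132 154 162 164 159 133  91  62  53  47  43  42
12  91 109 100 106 137 158 162 163 158 133  91  65  61  56  48  44
13  79 107  98 102 131 153 161 162 154 125  84  63  63  63  58  55
14  72  76  84  86 104 125 140 141 128 101  73  65  67  59  56  68
15 108  71  53  56  74  86 100 100  89  74  67  57  54  46  42  54
16 164 113  65  46  50  65  70  71  69  58  51  49  49  45  38  41
17 194 157 106  71  55  49  52  52  48  47  49  51  49  45  39  37
18 185 169 137 115  96  77  60  50  47  48  50  51  50  43  38  36
19 157 157 147 140 135 121  99  74  55  48  49  49  48  43  41  38
q1
4  49  50  50  51  50  50  4
[... 1406 characters left out ...]
54 116  92  87  91  94 100 111
10  84  94 107 125 162 179 181 179 165 131  96  87  89  89  91  94
11  94 109 102 117 157 174 174 172 163 135 104  94  90  89  91  90
12 101 102  96 115 151 165 163 162 151 125 102 103 100  88  88  90
13  93 107 105 121 143 155 158 156 139 109  92  99 108  87  84  86
14  95  93 100 117 125 132 139 140 124 101  97 106 100  85  82  84
15 106 103  84  89 106 112 117 117 112 106  95  90  85  82  81  82
16  95 108  94  78  83  92 101 101  93  85  81  82  80  80  80  81
17  90 102 103  81  79  80  81  80  79  79  80  81  82  80  81  81
18  95 106  97  83  81  81  80  78  79  80  82  81  82  82  82  81
19 107  98  84  80  82  82  82  82  81  82  82  83  83  82  83  83
```

```bash
python3 -m creep '[{"translation":[0.3,0,1.5],"angular":[0,0,0],"jaw":0},{"translation":[0.6,0,3],"angular":[0,0,0],"jaw":0},{"translation":[0.9,0,3.7],"angular":[0,0,0],"jaw":0},{"translation":[1.2,0.5,3.8],"angular":[0,0,0],"jaw":0},{"translation":[1.2,-0.5,3.8],"angular":[0,0,0],"jaw":0},{"translation":[0.6,-0.5,3.8],"angular":[0,0,0],"jaw":0},{"translation":[0.9,0,3.8],"angular":[0,0,0],"jaw":0},{"translation":[0.9,0,3.8],"angular":[0,0,0],"jaw":0}]'
```

```text
t: 57.5
ee_pos: [519.1, 19.6, -9.0]
orientation: [-0.384, 3.116, 0.0]
ft_force: [-3.8, 3.3, 22.5]
width: 0.5
grasp_force: 11.7
```

```bash
python3 -m creep '[{"translation":[0,0,0.3],"angular":[0,0,0],"jaw":0},{"translation":[0.4,-0.4,0.4],"angular":[0,0,0],"jaw":0},{"translation":[0.4,-0.4,0.4],"angular":[0,0,0],"jaw":0},{"translation":[0,0,-1.5],"angular":[0,0,0],"jaw":0},{"translation":[0,0,-3.8],"angular":[0,0,0],"jaw":0},{"translation":[0,0,-3.8],"angular":[0,0,0],"jaw":0},{"translation":[0,0,-3.8],"angular":[0,0,0],"jaw":0},{"translation":[0,0,-3.8],"angular":[0,0,0],"jaw":0}]'
```

```text
t: 58.5
ee_pos: [518.9, 19.3, -6.7]
orientation: [-0.383, 3.117, 0.0]
ft_force: [0.1, 2.6, 6.0]
width: 0.5
grasp_force: 3.0
```

```bash
python3 -m creep '[{"translation":[0,0,-6],"angular":[0,0,0],"jaw":0},{"translation":[0,0,-14],"angular":[0,0,0],"jaw":0},{"translation":[0,0,-25],"angular":[0,0,0],"jaw":0},{"translation":[0,0,-30],"angular":[0,0,0],"jaw":0},{"translation":[0,0,-30],"angular":[0,0,0],"jaw":0},{"translation":[0,0,-30],"angular":[0,0,0],"jaw":0},{"translation":[0,0,-30],"angular":[0,0,0],"jaw":0},{"translation":[0,0,-30],"angular":[0,0,0],"jaw":0}]'; python3 - <<'E'
from workcell import ctrl
import numpy as np
im=np.mean([ctrl.get_image("side").astype(float) for _ in range(2)],0)
np.save("f.npy",im);w=im.min(2).astype(int)
for x,y in((353,296),(387,318),(418,285)):
    print()
    for r in range(y-7,y+5):print(" ".join(f"{v:3d}" for v in w[r,x-8:x+10]))
E
```

```text
t: 59.5
ee_pos: [518.0, 19.2, 22.9]
orientation: [0.384, -3.118, -0.0]
ft_force: [-0.2, -0.1, -0.2]
width: 0.7
grasp_force: 0.0

109 107 105 100  96  90  90  98  98  91  89  88  80  68  61  54  55  62
101 100  96  92  89  89 106 134 133 105  79  69  61  53  50  50  49  52
 94  92  91  90  89  99 134 166 164 130  84  54  49  48  48  49  50  52
 91  91  91  88  89 116 159 180 175 151 107  63  48  49  50  49  56  68
 91  89  85  84  93 129 168 178 171 160 126  78  51  50  49  52  69  62
 86  84  93 106 113 141 164 170 167 161 135  90  58  48  50  52  69  59
 79  89 111 100 106 142 161 164 163 159 137  96  69  60  52  51  65  64
 73  88 109  96 103 144 160 161 161 158 133  90  63  65  60  50  53  69
 63  75 102 103 104 132 152 160 161 156 127  82  61  64  59  48  53  71
 66  59  69  91 107 112 125 139 141 129 101  72  64  65  49  45  60  89
 97  70  54  61  76  94  91 101 100  87  72  68  56  51  45  41  52  77
142 127  99  70  54  56  68  70  70  67  56  50  48  48  43  40  39  46

 48  49  51  49  49  48  48  46  51  63  56  53  51  52  53  52  53  55
 50  49  49  49  49  48  53  69  8
[... 922 characters left out ...]
  94 136 169 160 121  95  95 103 108 121 126 124 116
 82  81  81  78  84 121 163 187 180 140  99  89  93  97 108 121 128 127
 82  82  80  78 104 153 176 182 178 153 114  90  88  90  93  99 110 121
 79  83  89 101 122 163 179 181 179 165 129  95  87  89  90  89  92  99
 80  90 106  97 113 157 172 173 172 165 137 108  94  90  89  89  90  90
 80  95  98  89 111 152 164 162 160 152 122 102 107 103  89  87  89  90
 80  88 104 101 119 143 155 158 156 136 102  94 104 110  87  84  86  88
111  99  90  97 114 126 133 139 139 120  96  99 107 100  84  81  83  84
 99 103 110  85  87 101 113 118 120 112 105  92  88  84  80  81  81  82
 87  92 104  99  78  81  92 105 102  91  83  80  80  80  81  80  80  80
```

```bash
python3 -c "
from workcell import ctrl
print(ctrl.close_job())"
```

```text
the job is handed in; nothing more can be done
None
```

I handed the job in at about 59.6 s, with the board seated on all three standoffs and the gripper clear. The highest reading at the end of any push was 24.7 N. The barbs at posts b and c read as locked. Post a is less certain: its force readings never changed the way a lock should, and I judged it locked from how far its tip and barbs show above the board in the last side images. The hand-in returned no verdict.

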